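Sort glass sample vials by size into cork-lined holders

ROBOT

A 6-joint arm with a two-finger parallel gripper is mounted at the origin on the work surface. World frame = base frame: x ahead of the robot, y to its left, z up, the work surface at z = 0. Lengths are in m, angles in rad, forces in N, time in s.
With the tool pointing down it reaches from about 0.325 to 0.925 m from the base axis. Payload 3.1 kg.
Tool frame: the origin (TCP) lies midway between the tips of the shut fingers; the grasp point (between the pads) lies 19 mm behind it; z points along the fingers, y is the line along which they close (so a half turn about z gives the same grasp; the last joint's range is limited). The gripper opens to 85 mm and grips with 20 to 120 N. Pads are 22 mm wide; open, the fingers measure 114 mm over their backs; the gripper's body (76 mm by 85 mm) begins 54 mm behind the grasp point. The pads swing forward as they close: fully open they stand 13 mm farther back than shut.
Start: joints at [1.143, 0.217, 1.613, -0, 1.311, -0.112], TCP at [0.194, 0.594, 0.231] pointing down, gripper open.
Joint ranges: [-2.75, 2.75], [-0.78, 2.1], [0.31, 2.55], [-1.13, 4.27], [0.13, 2.63], [-2.58, 2.58]. Speed limits (rad/s): [2.79, 2.79, 3.14, 3.14, 3.14, 3.14].

INTERFACE

Orientations are given as a rotation vector (axis times angle).
In Python, from plant import env gives the robot as it stands. The module is installed in compiled form; this text tells all that it offers.
- The arm moves only by the tool drive_tool, never from a script. Its argument "deltas" is a list of rows, each a list of 7 numbers: the shift along the tool's x, y, z as a fraction of full scale, then the turn, a rotation vector about the tool's x, y, z as a fraction of full scale, then the opening, from -1 (shut) to 1 (fully open). A call has 1 to 12 rows; each row is the pose to reach, as a shift and turn from the pose commanded when the call began, along the tool's axes at that moment, turning the shorter way round; what a row does not reach only later rows make up. Full scale, the value 1, is 0.25 m for a shift and 180 degrees for a turn. A row lasts 1/8 s, in which the tool goes at most 62.5 mm and 10.7 degrees, less where a joint would pass 70% of its speed; a pose out of reach is approached as far as the arm can. A call with a number of a shift or a turn outside -1 to 1 is refused whole. A call with a gripper value outside its range is refused whole. The fingers move at their own pace and stop on an object; the grip force is fixed at half the most. Time passes only in rows, so rows that repeat a pose let the fingers close. It gives the time, the measured TCP pose, the force, the opening and the grip force at its end, in the units of the state.
- env.read_state(): the state, without advancing time (a new reading comes with each control period).
- env.camera(name): name is "scene" or "top" or "wrist"; returns a dict with "img" (420x560x3 uint8, blue, green, red), "mtx" (3x3 intrinsics, pixels), "extrinsics" (4x4, takes a point from camera to world coordinates). Camera axes: x right, y down, z forward; pixel columns grow to the right and rows downward; lengths in m; the calibration is good to about 2 mm. A picture is of the moment at which its call begins. There is no depth.
- env.sign_off(): hands the job in; it is judged then, once.
Trained networks look in the newest picture that a camera, given by its name, has taken for a name from the list of things; names that differ only in an ending like _2 or _b are one class to them, and where a whole thing is asked for, a point or a joint stands for the part that bears it (a point fixed in the world has none). Each returns a list of dicts, best first, with "conf" (0 to 1); they miss things now and then, are a little off and sometimes report something else, mostly with a low value. They report only what shows in the picture. A call takes as long as a camera call. They do not tell look-alikes from the thing itself.
- env.recognise(camera, thing): "position" ([column, row] as shares, 0 to 1, of the picture: columns of its width, rows of its height, amid what is visible of it).
- env.trace(camera, thing): "mask" (420x560 bool, what is visible of it) and "position" ([column, row] as shares, 0 to 1, of the picture: columns of its width, rows of its height, amid what is visible of it).
- env.mark_of(camera, thing): "position" ([column, row] as shares, 0 to 1, of the picture: columns of its width, rows of its height: a listed point, or the origin of a listed thing).
The state is a dict: "t": time; "joint_positions": joint angles; "joint_vel": joint speeds; "tau": joint torques, N m; "ee_pos": TCP position; "tool_rot": TCP orientation; "ft_force": force on the tool from outside, world axes, zero at the start; "moment": the same for the moment, N m; "opening": finger opening in m; "grasp_force": force on a finger pad.
Only numpy, scipy, OpenCV 4.12 (cv2) and the standard library are available. Lean on these libraries where they do the work, as an engineer would, in place of code of your own. Each camera call takes 0.05 s, during which the arm holds its last target. There are 200 camera calls.

TASK

Sort the glass sample vials from the grey tray: stand both slim vials in the square black holder and both wide jars in the round black holder. The cork liner lies at a different height in each holder, so lower each vial gently until you feel it stand on the cork and only then let go: never drop it, press hard on it or tip it over. Leave the balance, grass pot and wash bottle where they are.

Things in the scene. Friction and masses are not known exactly. Their poses are not given: they have to be found in the camera images.
- slim_1: First slim sample vial, amber glass with a white cap, standing upright: 24 mm diameter, 90 mm tall over the cap (cap 18 mm tall, as wide as the glass), about 45 g; origin at the centre of its underside, z up along its axis
- slim_2: Second slim sample vial, amber glass with a white cap, standing upright: 24 mm diameter, 90 mm tall over the cap (cap 18 mm tall, as wide as the glass), about 45 g; origin at the centre of its underside, z up along its axis
- wide_1: First wide sample jar, amber glass with a white cap, standing upright: 42 mm diameter, 65 mm tall over the cap (cap 18 mm tall, as wide as the glass), about 100 g; origin at the centre of its underside, z up along its axis
- wide_2: Second wide sample jar, amber glass with a white cap, standing upright: 42 mm diameter, 65 mm tall over the cap (cap 18 mm tall, as wide as the glass), about 100 g; origin at the centre of its underside, z up along its axis
- square_holder: Square black plastic holder, open on top, 130 x 130 mm, 45 mm high, walls 4 mm; origin at the centre of its underside on the table, x and y along its sides. A level, slightly springy cork liner (1 mm at 4 N) fills it wall to wall; its top is 8 to 36 mm above the holder's underside, differs by holder and start, is not reported and has to be felt. Fixed
- round_holder: Round black plastic holder, open on top, 148 mm across at the rim, 45 mm high, walls 4 mm, inside diameter at least 136 mm; origin at the centre of its underside on the table. A level, slightly springy cork liner (1 mm at 4 N) fills it wall to wall; its top is 8 to 36 mm above the holder's underside, differs by holder and start, is not reported and has to be felt. Fixed
- tray: Grey plastic tray in which the four vials stand mixed at the start, 180 x 180 mm, walls 22 mm high and 4 mm thick, floor 4 mm thick; origin at the centre of its underside, x and y along its sides. Fixed to the table
- balance_front (a point): Bystander: beige laboratory balance with a steel pan, 170 (x) x 220 (y) x 64 mm high, 3 kg; this point is the middle of its front edge (nearest the robot) at table level
- grass_pot: Bystander: square black pot with grass, 84 mm wide, 94 mm high, the grass up to 230 mm above the table; origin at the centre of its underside
- wash_bottle: Bystander: white plastic bottle, 60 mm diameter, 130 mm high; origin at the centre of its underside
Things that resemble listed ones, but are neither listed nor needed, are in the scene too. Leave any green, purple or yellow look-alike of the wide_2 alone.

How it is judged:
By the outcome, as a careful person would: the job done as asked, in the order asked, and still so for the second after the job is handed in, with the robot touching nothing.
It also fails if it takes over 72 s, if anything falls off the work surface, if the arm or the gripper's body presses on something with over 40 N, if the wrist force passes 120 N, or if a joint passes its speed limit or range.

## Working session

There is one attempt and no reset: what is moved stays moved. The work goes in short steps, Python scripts to look and compute and a tool call to move; the robot and the scene stay as the last step left them, time stands still between calls to the robot, and variables do not carry over. Pictures are saved under pics/ and viewed, at most 10 in all, crops included, and the job is handed in when it is done.

Besides the shell and the picture viewer there is one more tool, called by a JSON object that holds its "fn" and its "kwargs". drive_tool: Moves the arm, as the interface text tells. Shift numbers are shares of 0.25 m and turn numbers shares of 180 degrees, none past 1 either way. Its arguments: {"type":"object","properties":{"deltas":{"type":"array","items":{"type":"array","items":{"type":"number","minimum":-1,"maximum":1}}}},"required":["deltas"]}

```bash
mkdir -p pics
cat > h.py <<'E'
import numpy as np, cv2
from scipy.spatial.transform import Rotation as R
from plant import env
def ray(c,px):
    K=np.array(c["mtx"]);T=np.array(c["extrinsics"])
    d=T[:3,:3]@np.linalg.inv(K)@np.array([px[0],px[1],1.]);return T[:3,3],d
def atz(c,px,z):
    o,d=ray(c,px);return o+d*(z-o[2])/d[2]
def proj(c,p):
    K=np.array(c["mtx"]);T=np.linalg.inv(np.array(c["extrinsics"]))
    q=K@(T[:3,:3]@np.array(p)+T[:3,3]);return q[:2]/q[2]
E
python3 - <<'E'
from h import *
s=env.read_state();print(s["ee_pos"],s["tool_rot"],s["opening"],s["t"])
for n in("top","scene"):
    c=env.camera(n);cv2.imwrite(f"pics/{n}0.png",c["img"]);print(n,np.round(np.array(c["extrinsics"]),3).tolist())
    for th,z in(("slim_1",0.004),("wide_1",0.004),("square_holder",0),("round_holder",0),("tray",0),("grass_pot",0),("wash_bottle",0),("balance_front",0)):
        for d in env.mark_of(n,th)[:6]:
            px=np.array(d["position"])*[560,420];print(th,round(d["conf"],2),px.round(),atz(c,px,z)[:2].round(3))
E
```

```text
[0.19376165 0.59335788 0.22996002] [-0.49397662 -3.10186888  0.00361168] 0.08540918610904688 0.0
top [[-0.028, -0.995, 0.094, 0.48], [-1.0, 0.028, 0.004, -0.008], [-0.007, -0.094, -0.996, 1.272], [0.0, 0.0, 0.0, 1.0]]
slim_1 0.47 [296. 214.] [ 0.579 -0.043]
slim_1 0.41 [262. 214.] [0.58 0.04]
slim_1 0.18 [375. 218.] [ 0.563 -0.239]
wide_1 0.86 [270. 292.] [0.39  0.025]
wide_1 0.85 [339. 280.] [ 0.414 -0.144]
wide_1 0.65 [312. 297.] [ 0.375 -0.076]
wide_1 0.64 [263. 247.] [0.499 0.04 ]
wide_1 0.64 [303. 172.] [ 0.682 -0.064]
wide_1 0.61 [292. 249.] [ 0.493 -0.032]
square_holder 0.97 [375. 217.] [ 0.566 -0.24 ]
round_holder 0.27 [277. 231.] [0.538 0.005]
tray 0.59 [278. 233.] [0.534 0.002]
grass_pot 0.92 [154. 160.] [0.725 0.309]
wash_bottle 0.76 [381. 140.] [ 0.758 -0.262]
wash_bottle 0.21 [275. 140.] [0.768 0.003]
scene [[-0.23, 0.729, -0.645, 1.287], [0.973, 0.163, -0.163, 0.18], [-0.013, -0.665, -0.747, 0.833], [0.0, 0.0, 0.0, 1.0]]
slim_1 0.92 [271. 203.] [ 0.579 -0.042]
slim_1 0.51 [141. 255.] [ 0.762 -0.253]
slim_1 0.44 [183. 189.] [ 0.582 -0.237]
wide_1 0.9 [248. 238.] [ 0.678 -0.063]
wide_1 0.85 [250. 147.] [ 0.422 -0.133]
wide_1 0.73 [322. 151.] [0.401 0.03 ]
wide_1 0.59 [322. 182.] [0.497 0.05 ]
wide_1 0.57 [282. 143.] [ 0.392 -0.066]
square_holder 0.81 [183. 188.] [ 0.575 -0.241]
round_holder 0.88 [426. 225.] [0.564 0.275]
tray 0.58 [296. 198.] [0.551 0.004]
grass_pot 0.73 [438. 300.] [0.736 0.309]
wash_bottle 0.76 [141. 255.] [ 0.761 -0.255]
```

View pics/top0.png

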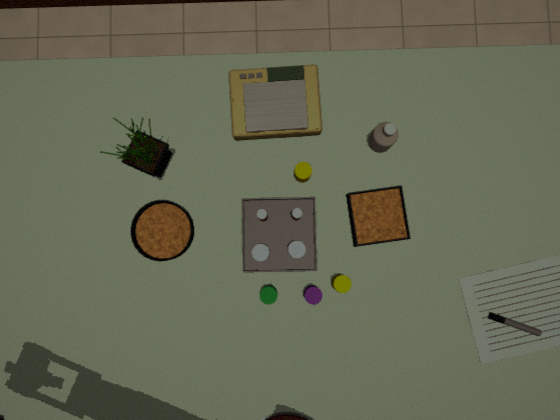

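View pics/scene0.png

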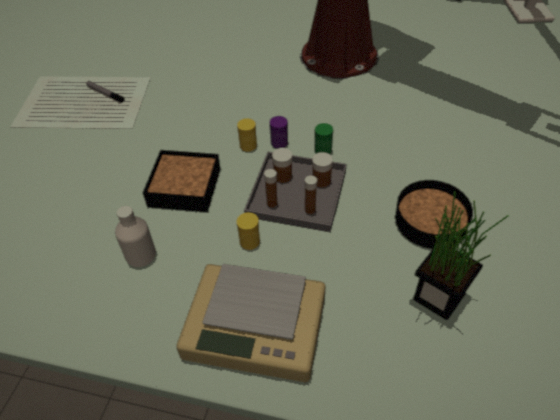

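Top view: the slim vials' white caps are at (262,214) and (297,213), and the wide jars' white caps at (260,252) and (297,249), all in the tray. The look-alikes to avoid are green (269,295), purple (313,295), and yellow (342,284) and (303,172). The square holder is at (378,216) and the round one at (163,231). I'll fit models to the masks to get poses and a rough cork height.

```bash
cat > fit.py <<'E'
from h import *
from scipy.optimize import minimize
S=4
def fill(c,polys):  # intersection of convex hulls
    out=None
    for P in polys:
        q=np.array([proj(c,p) for p in P])
        m=np.zeros((420,560),np.uint8);cv2.fillConvexPoly(m,cv2.convexHull((q*16).round().astype(np.int32)),1,cv2.LINE_AA if 0 else 8,4)
        out=m if out is None else out&m
    return out>0
a=np.linspace(0,2*np.pi,60,endpoint=False)
def ring(x,y,yaw,r,z,sq):
    if sq: P=r*np.array([[1,1],[-1,1],[-1,-1],[1,-1]])
    else: P=r*np.c_[np.cos(a),np.sin(a)]
    Rm=np.array([[np.cos(yaw),-np.sin(yaw)],[np.sin(yaw),np.cos(yaw)]])
    return np.c_[P@Rm.T+[x,y],np.full(len(P),z)]
def iou(a,b): return (a&b).sum()/max(1,(a|b).sum())
E
python3 - <<'E'
from fit import *
cs={n:env.camera(n) for n in("top","scene")}
M={}
for n,c in cs.items():
    hsv=cv2.cvtColor(c["img"],cv2.COLOR_BGR2HSV)
    c["orange"]=(hsv[...,0]>4)&(hsv[...,0]<22)&(hsv[...,1]>110)&(hsv[...,2]>60)
    b=c["img"].astype(int); c["white"]=(b.min(2)>125)&(hsv[...,1]<40)
for th,x0,sq in(("square_holder",[.57,-.24,.08],1),("round_holder",[.55,.278,0],0)):
    r=.065 if sq else .074
    ms={}
    for n,c in cs.items():
        t=env.trace(n,th)
        for d in t[:2]: print(th,n,round(d["conf"],2),np.array(d["position"])*[560,420],d["mask"].sum())
        for d in t:
            if np.hypot(*(np.array(d["position"])*[560,420]-proj(c,[x0[0],x0[1],.03])))<25: ms[n]=np.array(d["mask"]);break
    def f(p): return -sum(iou(fill(cs[n],[np.r_[ring(*p,r,0,sq),ring(*p,r,.045,sq)]]),m) for n,m in ms.items())
    best=minimize(f,x0,method="Nelder-Mead",options=dict(initial_simplex=[x0]+[np.add(x0,e) for e in([.012,0,0],[0,.012,0],[0,0,.1])]))
    p=best.x;print(th,list(ms),p.round(4),best.fun)
    for n,c in cs.items():
        near=fill(c,[ring(*p,r,.045,sq)])
        o=c["orange"]&near
        sc=[(round(iou(fill(c,[ring(*p,r-.004,.045,sq),ring(*p,r-.004,h,sq)]),o),3),int(h*1000)) for h in np.arange(.006,.04,.002)]
        print(n,sorted(sc)[::-1][:5])
# caps
nl,lab,st,ce=cv2.connectedComponentsWithStats(cs["top"]["white"].astype(np.uint8))
for i in range(1,nl):
    x,y=ce[i]
    if 235<x<325 and 195<y<275 and st[i,4]>25:
        z=.094 if y<230 else .069
        print("cap",ce[i].round(1),st[i],atz(cs["top"],ce[i],z)[:2].round(4))
for n,c in cs.items():
  for th,z in(("slim_1",.094),("wide_1",.069)):
    for d in env.trace(n,th):
        px=np.array(d["position"])*[560,420]; print(n,th,round(d["conf"],2),px.round(1),atz(c,px,z/2+.002)[:2].round(3))
big=cv2.resize(cs["scene"]["img"][130:260,130:490],None,fx=2.2,fy=2.2,interpolation=cv2.INTER_CUBIC);cv2.imwrite("pics/crop1.png",big)
E
```

```text
square_holder top 0.66 [377.72  215.712] 3074
square_holder ['top'] [ 0.567  -0.239   0.1358] -0.9603125
top [(np.float64(0.951), 27), (np.float64(0.95), 30), (np.float64(0.949), 26), (np.float64(0.949), 24), (np.float64(0.948), 32)]
scene [(np.float64(0.947), 27), (np.float64(0.94), 30), (np.float64(0.925), 26), (np.float64(0.923), 32), (np.float64(0.905), 24)]
round_holder top 0.84 [158.928 231.504] 3108
round_holder scene 0.74 [426.776 207.984] 3681
round_holder ['top', 'scene'] [0.5477 0.2823 0.0067] -1.7585559869532439
top [(np.float64(0.956), 8), (np.float64(0.955), 6), (np.float64(0.949), 10), (np.float64(0.942), 12), (np.float64(0.935), 14)]
scene [(np.float64(0.801), 16), (np.float64(0.793), 18), (np.float64(0.79), 14), (np.float64(0.777), 20), (np.float64(0.772), 12)]
top slim_1 0.6 [258.4 213.1] [0.58  0.047]
top slim_1 0.45 [297.6 214. ] [ 0.575 -0.046]
top slim_1 0.37 [162.4 230.7] [0.544 0.277]
top wide_1 0.87 [340.1 281.7] [ 0.412 -0.143]
top wide_1 0.72 [315.2 298.4] [ 0.374 -0.082]
top wide_1 0.56 [294.  250.7] [ 0.488 -0.035]
top wide_1 0.53 [267.7 294.9] [0.385 0.03 ]
top wide_1 0.53 [305.8 169.3] [ 0.684 -0.07 ]
top wide_1 0.49 [258.6 249.8] [0.492 0.049]
scene slim_1 0.94 [268.5 190.2] [ 0.585 -0.044]
scene slim_1 0.78 [308.1 191.5] [0.571 0.034]
scene wide_1 0.97 [322.5 139.2] [0.396 0.03 ]
scene wide_1 0.85 [245.5 224.9] [ 0.672 -0.068]
scene wide_1 0.78 [249.3 135.4] [ 0.419 -0.134]
scene wide_1 0.77 [277.2 136.3] [ 0.409 -0.072]
scene wide_1 0.61 [323.8 169.7] [0.491 0.051]
scene wide_1 0.59 [278.3 164.7] [ 0.497 -0.047]
```

View pics/crop1.png

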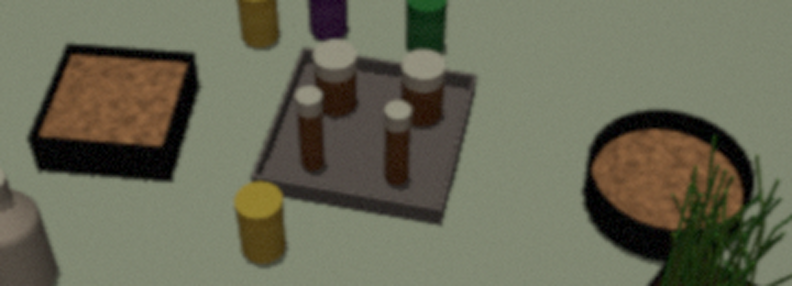

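The crop shows amber vials with white caps in the tray: slims at crop (310,100) and (398,112), jars at (335,55) and (423,65). The cork sits high in the square holder and low in the round one. Next I'll refine the cap and holder centres by colour and work out the first move.

Run:
```python
from fit import *
c=env.camera("top");g=c["img"].astype(int);hsv=cv2.cvtColor(c["img"],cv2.COLOR_BGR2HSV)
m=((g.min(2)>np.median(g[200:268,246:312].min(2))+25)).astype(np.uint8);m[:, :246]=0;m[:,313:]=0;m[:202]=0;m[267:]=0
nl,lab,st,ce=cv2.connectedComponentsWithStats(m)
for i in range(1,nl):
    if st[i,4]>20: print("cap",ce[i].round(1),st[i],atz(c,ce[i],.094 if ce[i][1]<230 else .069)[:2].round(4))
d=(g.max(2)<60)|((hsv[...,0]>4)&(hsv[...,0]<22)&(hsv[...,1]>110))
for th,x0,sq,b in(("sq",[.567,-.239,.136],1,(340,415,180,250)),("rd",[.5477,.2823,0],0,(125,200,195,265))):
    q=np.zeros((420,560),np.uint8);q[b[2]:b[3],b[0]:b[1]]=d[b[2]:b[3],b[0]:b[1]]
    nl,lab,st,ce=cv2.connectedComponentsWithStats(q);k=1+st[1:,4].argmax();q=lab==k
    r=.065 if sq else .074
    f=lambda p:-iou(fill(c,[np.r_[ring(*p,r,0,sq),ring(*p,r,.045,sq)]]),q)
    o=minimize(f,x0,method="Nelder-Mead",options=dict(initial_simplex=[x0]+[np.add(x0,e) for e in([.012,0,0],[0,.012,0],[0,0,.1])]))
    print(th,o.x.round(4),o.fun)
s=env.read_state();Rt=R.from_rotvec(s["tool_rot"]);g=R.from_rotvec([0,-np.pi,0])
print("turn",((Rt.inv()*g).as_rotvec()/np.pi).round(4),"pos",s["ee_pos"])
print("shift to .50 0 .25",(Rt.inv().apply(np.array([.5,0,.25])-s["ee_pos"])/.25).round(3),s["joint_positions"])
c=env.camera("wrist");print(np.round(np.linalg.inv(np.r_[np.c_[Rt.as_matrix(),s["ee_pos"]],[[0,0,0,1]]])@c["extrinsics"],3).tolist(), c["mtx"][0])
```

```text
cap [261.3 213.3] [257 209  10  10  74] [0.5752 0.0384]
cap [297.  212.5] [293 208  10  10  74] [ 0.5747 -0.0437]
cap [296.6 249. ] [288 241  18  17 238] [ 0.4916 -0.0409]
cap [259.9 252.1] [252 244  17  17 234] [0.4866 0.0448]
sq [ 0.5669 -0.2394  0.1012] -0.9621638524077548
rd [0.5477 0.2822 0.019 ] -0.9377300613496933
turn [ 0.     -0.     -0.1005] pos [0.19406921 0.59411849 0.23129901]
shift to .50 0 .25 [-1.901 -1.879 -0.075] [ 1.14282314e+00  2.16893667e-01  1.61340990e+00  3.30478560e-05
  1.31128757e+00 -1.12206748e-01]
[[0.0, -0.958, -0.287, 0.074], [1.0, 0.0, -0.0, -0.0], [0.0, -0.287, 0.958, -0.141], [0.0, 0.0, 0.0, 1.0]] [290.88827649   0.         280.57344156]
```

{"fn": "drive_tool", "kwargs": {"deltas": [[-0.95, -0.94, -0.06, 0, 0, -0.1005, 0.18], [-0.95, -0.94, -0.06, 0, 0, -0.1005, 0.18], [-0.95, -0.94, -0.06, 0, 0, -0.1005, 0.18], [-0.95, -0.94, -0.06, 0, 0, -0.1005, 0.18], [-0.95, -0.94, -0.06, 0, 0, -0.1005, 0.18], [-0.95, -0.94, -0.06, 0, 0, -0.1005, 0.18], [-0.95, -0.94, -0.06, 0, 0, -0.1005, 0.18]]}}

```text
t: 2.38
ee_pos: [0.3476, 0.2959, 0.2467]
tool_rot: [0.006, 3.141, 0.001]
ft_force: [0.0, 0.2, -0.0]
opening: 0.0505
grasp_force: 0.0
```

{"fn": "drive_tool", "kwargs": {"deltas": [[-0.91, -1, 0.1, 0, 0, 0, 0.18], [-0.91, -1, 0.1, 0, 0, 0, 0.18], [-0.91, -1, 0.1, 0, 0, 0, 0.18], [-0.91, -1, 0.1, 0, 0, 0, 0.18], [-0.91, -1, 0.1, 0, 0, 0, 0.18], [-0.91, -1, 0.1, 0, 0, 0, 0.18], [-0.91, -1, 0.1, 0, 0, 0, 0.18], [-0.91, -1, 0.1, 0, 0, 0, 0.18]]}}

```text
t: 3.38
ee_pos: [0.5735, 0.0487, 0.221]
tool_rot: [0.002, -3.14, -0.002]
ft_force: [0.4, 0.4, 0.3]
opening: 0.0498
grasp_force: 0.0
```

```bash
cat > caps.py <<'E'
from fit import *
def caps(z,name,lo=20):
    c=env.camera("wrist");cv2.imwrite(f"pics/{name}.png",c["img"])
    g=c["img"].astype(int);hsv=cv2.cvtColor(c["img"],cv2.COLOR_BGR2HSV)
    m=((g.min(2)>105)&(hsv[...,1]<60)).astype(np.uint8)
    nl,lab,st,ce=cv2.connectedComponentsWithStats(m)
    for i in range(1,nl):
        if 150<st[i,4]<30000: print(ce[i].round(1),st[i],atz(c,ce[i],z)[:2].round(4))
    return c
E
python3 - <<'E'
from caps import *
s=env.read_state();print(s["ee_pos"],s["tool_rot"])
c=caps(.09,"w1")
E
```

```text
[0.57347282 0.04869391 0.22101489] [ 2.24247528e-03 -3.14024837e+00 -1.57071120e-03]
[215.7 126.6] [ 169   76   86  126 7390] [ 0.5011 -0.0098]
[288.7 142.9] [ 264  110   51   68 2778] [0.5152 0.056 ]
[324.9 148.7] [317 120  18  62 790] [0.5203 0.0893]
[187.3 208. ] [176 196  24  24 456] [ 0.577  -0.0421]
[408.6 390.6] [ 385  356   61   64 1648] [0.8039 0.2022]
[147.9 395.2] [ 117  359   53   61 1308] [ 0.8111 -0.1106]
[ 13.8 384.2] [  0 372  34  28 284] [ 0.7944 -0.2673]
```

View pics/w1.png

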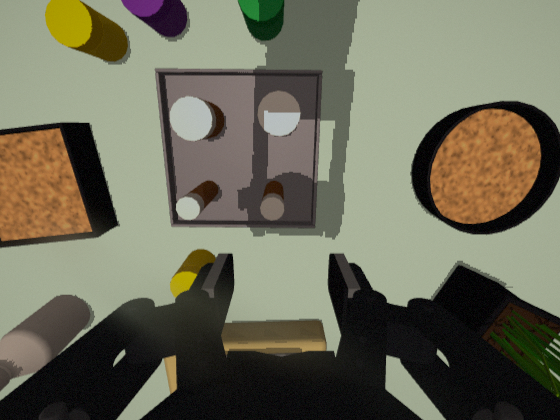

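The wrist view shows slim caps at (188,208) and (272,206), and jar caps at (192,118) and (279,113). The square holder is on the left at (50,185) and the round one on the right at (488,167). Next I'll compute positions from these pixels.

Run:
```python
from fit import *
c=env.camera("wrist")
for px,z in(((187.5,207.5),.094),((272,206),.094),((192,118.5),.069),((279,113.5),.069)): print(px,atz(c,px,z)[:2].round(4))
g=c["img"].astype(int);hsv=cv2.cvtColor(c["img"],cv2.COLOR_BGR2HSV)
o=((hsv[...,0]>4)&(hsv[...,0]<22)&(hsv[...,1]>110)&(hsv[...,2]>60))
for th,p0,sq,b in(("rd",[.5477,.2822,0],0,(410,560,95,240)),("sq",[.567,-.2394,.12],1,(0,120,120,250))):
    q=np.zeros((420,560),bool);q[b[2]:b[3],b[0]:b[1]]=o[b[2]:b[3],b[0]:b[1]]
    q=cv2.morphologyEx(q.astype(np.uint8),cv2.MORPH_CLOSE,np.ones((5,5)))>0
    r=.061 if sq else .070
    f=lambda p:-iou(fill(c,[ring(p[0],p[1],p[3] if sq else 0,r,.045,sq),ring(p[0],p[1],p[3] if sq else 0,r,p[2],sq)]),q)
    best=min((minimize(f,[p0[0],p0[1],h,p0[2]],method="Nelder-Mead",options=dict(initial_simplex=[np.add([p0[0],p0[1],h,p0[2]],e) for e in([0]*4,[.006,0,0,0],[0,.006,0,0],[0,0,.006,0],[0,0,0,.06])])) for h in(.01,.018,.026,.034)),key=lambda o:o.fun)
    print(th,best.x.round(4),best.fun)
```

```text
(187.5, 207.5) [ 0.5755 -0.0406]
(272, 206) [0.5739 0.0405]
(192, 118.5) [ 0.4937 -0.0366]
(279, 113.5) [0.489 0.047]
rd [ 0.5486  0.2829  0.0189 -0.0381] -0.978846537617242
sq [ 0.5689 -0.2373  0.0281  0.1108] -0.9934290581650036
```

{"fn": "drive_tool", "kwargs": {"deltas": [[0.0, -0.024, 0.1, 0, 0, 0, 0.18], [0, -0.024, 0.3, 0, 0, 0, 0.18], [0, -0.024, 0.36, 0, 0, 0, 0.18], [0, -0.024, 0.36, 0, 0, 0, 0.18], [0, -0.024, 0.36, 0, 0, 0, 0.18]]}}

```text
t: 4.1
ee_pos: [0.5759, 0.0413, 0.1335]
tool_rot: [-0.001, 3.138, -0.0]
ft_force: [0.3, -0.1, 0.4]
opening: 0.0502
grasp_force: 0.0
```

{"fn": "drive_tool", "kwargs": {"deltas": [[0.005, -0.005, 0.15, 0, 0, 0, 0.18], [0.005, -0.005, 0.28, 0, 0, 0, 0.18], [0.005, -0.005, 0.334, 0, 0, 0, 0.18], [0.005, -0.005, 0.334, 0, 0, 0, 0.18], [0.005, -0.005, 0.334, 0, 0, 0, -0.2], [0.005, -0.005, 0.334, 0, 0, 0, -0.6], [0.005, -0.005, 0.334, 0, 0, 0, -1], [0.005, -0.005, 0.334, 0, 0, 0, -1], [0.005, -0.005, 0.334, 0, 0, 0, -1]]}}

```text
t: 5.22
ee_pos: [0.5749, 0.0398, 0.0498]
tool_rot: [0.0, 3.138, 0.0]
ft_force: [0.1, 0.7, 5.3]
opening: 0.0221
grasp_force: 58.8
```

{"fn": "drive_tool", "kwargs": {"deltas": [[0, 0, -0.05, 0, 0, 0, -1], [0, 0, -0.2, 0, 0, 0, -1], [0, 0, -0.4, 0, 0, 0, -1], [0, -0.1, -0.5, 0, 0, 0, -1], [-0.03, -0.3, -0.5, 0, 0, 0, -1], [-0.05, -0.5, -0.5, 0, 0, 0, -1], [-0.073, -0.7, -0.5, 0, 0, 0, -1], [-0.073, -0.9, -0.5, 0, 0, 0, -1], [-0.073, -1, -0.5, 0, 0, 0, -1], [-0.073, -1, -0.5, 0, 0, 0, -1]]}}

```text
t: 6.48
ee_pos: [0.591, -0.2115, 0.1728]
tool_rot: [-0.004, -3.141, -0.001]
ft_force: [-0.6, -1.0, -0.4]
opening: 0.0225
grasp_force: 58.7
```

{"fn": "drive_tool", "kwargs": {"deltas": [[0, -0.11, 0, 0, 0, 0, -1], [0, -0.11, 0.15, 0, 0, 0, -1], [0, -0.11, 0.3, 0, 0, 0, -1], [0, -0.11, 0.34, 0, 0, 0, -1], [0, -0.11, 0.34, 0, 0, 0, -1], [0, -0.11, 0.34, 0, 0, 0, -1]]}}

```text
t: 7.22
ee_pos: [0.5929, -0.2379, 0.09]
tool_rot: [-0.001, 3.138, -0.002]
ft_force: [1.0, -0.5, -0.4]
opening: 0.0225
grasp_force: 58.7
```

{"fn": "drive_tool", "kwargs": {"deltas": [[0, 0, 0.015, 0, 0, 0, -1], [0, 0, 0.03, 0, 0, 0, -1], [0, 0, 0.035, 0, 0, 0, -1], [0, 0, 0.035, 0, 0, 0, -1]]}}

```text
t: 7.72
ee_pos: [0.5917, -0.238, 0.0796]
tool_rot: [0.0, 3.141, -0.0]
ft_force: [-0.8, 0.9, 2.3]
opening: 0.0226
grasp_force: 58.9
```

{"fn": "drive_tool", "kwargs": {"deltas": [[0, 0, 0.005, 0, 0, 0, -1], [0, 0, 0.01, 0, 0, 0, -1], [0, 0, 0.01, 0, 0, 0, -1]]}}

```text
t: 8.1
ee_pos: [0.5919, -0.238, 0.0782]
tool_rot: [0.0, 3.141, -0.001]
ft_force: [-1.7, 1.0, 7.9]
opening: 0.0223
grasp_force: 59.3
```

{"fn": "drive_tool", "kwargs": {"deltas": [[0, 0, -0.005, 0, 0, 0, -1], [0, 0, -0.005, 0, 0, 0, -1]]}}

```text
t: 8.35
ee_pos: [0.5918, -0.238, 0.0788]
tool_rot: [0.0, 3.141, -0.001]
ft_force: [-0.9, 0.8, 5.5]
opening: 0.0227
grasp_force: 59.3
```

{"fn": "drive_tool", "kwargs": {"deltas": [[0, 0, -0.003, 0, 0, 0, -1], [0, 0, -0.003, 0, 0, 0, -1], [0, 0, -0.003, 0, 0, 0, 0.06], [0, 0, -0.003, 0, 0, 0, 0.06], [0, 0, -0.003, 0, 0, 0, 0.06], [0, 0, -0.003, 0, 0, 0, 0.06]]}}

```text
t: 9.1
ee_pos: [0.5911, -0.2377, 0.0781]
tool_rot: [-0.0, -3.141, -0.0]
ft_force: [-0.1, 0.8, -1.0]
opening: 0.0453
grasp_force: 0.0
```

{"fn": "drive_tool", "kwargs": {"deltas": [[0, 0, -0.05, 0, 0, 0, 0.1], [0, 0, -0.2, 0, 0, 0, 0.1], [0, 0, -0.4, 0, 0, 0, 0.18], [0, 0.1, -0.44, 0, 0, 0, 0.18], [0.06, 0.35, -0.44, 0, 0, 0, 0.18], [0.06, 0.6, -0.44, 0, 0, 0, 0.18], [0.06, 0.78, -0.44, 0, 0, 0, 0.18], [0.06, 0.78, -0.44, 0, 0, 0, 0.18], [0.06, 0.78, -0.44, 0, 0, 0, 0.18]]}}

```text
t: 10.22
ee_pos: [0.576, -0.0424, 0.1884]
tool_rot: [0.002, -3.141, 0.001]
ft_force: [-0.1, 0.9, 0.1]
opening: 0.0504
grasp_force: 0.0
```

Run:
```python
from caps import *
s=env.read_state();print(s["ee_pos"])
c=caps(.094,"w2")
print(proj(c,[.5755,-.041,.094]),proj(c,[.591,-.238,.1245]))
```

```text
[ 0.57604889 -0.04244926  0.18843926]
[254.2 112.1] [ 242   68   33  125 2172] [ 0.4928 -0.0631]
[400.9 112.3] [390  89  20  45 453] [0.4928 0.0495]
[310.1 147.8] [ 271  103   82   86 4376] [ 0.5195 -0.0194]
[372.  157.4] [361 134  25  51 385] [0.5271 0.0304]
[152.5 390.6] [ 117  356   60   64 1644] [ 0.7661 -0.1753]
[418.1 399.8] [401 369  45  51 994] [0.7781 0.1017]
[282.6323789  215.06928138] [ 24.87816867 245.98107848]
```

View pics/w2.png

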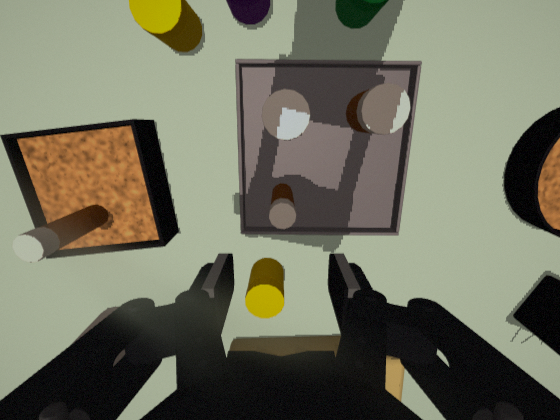

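The first slim vial stands upright in the square holder, cap at (30,246). The second slim's cap is at (283,214), as predicted.

{"fn": "drive_tool", "kwargs": {"deltas": [[0, 0.004, 0.2, 0, 0, 0, 0.18], [0, 0.004, 0.4, 0, 0, 0, 0.18], [0, 0.004, 0.5, 0, 0, 0, 0.18], [0, 0.004, 0.554, 0, 0, 0, 0.18], [0, 0.004, 0.554, 0, 0, 0, 0.18], [0, 0.004, 0.554, 0, 0, 0, -0.2], [0, 0.004, 0.554, 0, 0, 0, -0.6], [0, 0.004, 0.554, 0, 0, 0, -1], [0, 0.004, 0.554, 0, 0, 0, -1], [0, 0.004, 0.554, 0, 0, 0, -1]]}}

```text
t: 11.52
ee_pos: [0.578, -0.042, 0.0519]
tool_rot: [-0.0, 3.138, -0.001]
ft_force: [-0.4, 0.6, 7.3]
opening: 0.023
grasp_force: 58.9
```

{"fn": "drive_tool", "kwargs": {"deltas": [[0, 0, -0.05, 0, 0, 0, -1], [0, 0, -0.2, 0, 0, 0, -1], [0, 0, -0.4, 0, 0, 0, -1], [0.05, -0.1, -0.56, 0, 0, 0, -1], [0.14, -0.3, -0.56, 0, 0, 0, -1], [0.14, -0.5, -0.56, 0, 0, 0, -1], [0.14, -0.7, -0.56, 0, 0, 0, -1], [0.14, -0.784, -0.56, 0, 0, 0, -1], [0.14, -0.784, -0.5, 0, 0, 0, -1], [0.14, -0.784, -0.35, 0, 0, 0, -1], [0.14, -0.784, -0.25, 0, 0, 0, -1], [0.14, -0.784, -0.25, 0, 0, 0, -1]]}}

```text
t: 13.02
ee_pos: [0.5385, -0.2341, 0.1084]
tool_rot: [0.003, -3.134, -0.008]
ft_force: [-0.8, -0.2, -0.4]
opening: 0.0224
grasp_force: 58.7
```

{"fn": "drive_tool", "kwargs": {"deltas": [[0, 0, 0.03, 0, 0, 0, -1], [0, 0, 0.06, 0, 0, 0, -1], [0, 0, 0.09, 0, 0, 0, -1], [0, 0, 0.09, 0, 0, 0, -1], [0, 0, 0.09, 0, 0, 0, -1]]}}

```text
t: 13.65
ee_pos: [0.5415, -0.238, 0.0903]
tool_rot: [0.0, 3.141, -0.0]
ft_force: [0.2, 0.9, -0.2]
opening: 0.0225
grasp_force: 58.7
```

Contact should come at TCP z of about 0.0824.

{"fn": "drive_tool", "kwargs": {"deltas": [[0, 0, 0.01, 0, 0, 0, -1], [0, 0, 0.02, 0, 0, 0, -1], [0, 0, 0.026, 0, 0, 0, -1], [0, 0, 0.026, 0, 0, 0, -1]]}}

```text
t: 14.15
ee_pos: [0.5412, -0.2377, 0.0833]
tool_rot: [-0.0, -3.141, -0.0]
ft_force: [-1.2, -0.5, -0.7]
opening: 0.0228
grasp_force: 58.7
```

{"fn": "drive_tool", "kwargs": {"deltas": [[0, 0, 0.004, 0, 0, 0, -1], [0, 0, 0.006, 0, 0, 0, -1], [0, 0, 0.006, 0, 0, 0, -1]]}}

```text
t: 14.52
ee_pos: [0.5414, -0.2378, 0.0822]
tool_rot: [0.0, 3.141, -0.0]
ft_force: [0.0, 0.6, 0.8]
opening: 0.0226
grasp_force: 58.7
```

{"fn": "drive_tool", "kwargs": {"deltas": [[0, 0, 0.003, 0, 0, 0, -1], [0, 0, 0.003, 0, 0, 0, -1], [0, 0, 0.003, 0, 0, 0, -1]]}}

```text
t: 14.9
ee_pos: [0.5415, -0.2378, 0.0816]
tool_rot: [0.0, 3.141, -0.0]
ft_force: [0.1, 0.3, 2.2]
opening: 0.0223
grasp_force: 58.7
```

{"fn": "drive_tool", "kwargs": {"deltas": [[0, 0, 0, 0, 0, 0, 0.06], [0, 0, 0, 0, 0, 0, 0.06], [0, 0, 0, 0, 0, 0, 0.06], [0, 0, 0, 0, 0, 0, 0.06], [0, 0, -0.04, 0, 0, 0, 0.1], [0, 0, -0.2, 0, 0, 0, 0.1], [0, 0, -0.42, 0, 0, 0, 0.46], [0.1, 0.2, -0.5, 0, 0, 0, 0.46], [0.194, 0.4, -0.5, 0, 0, 0, 0.46], [0.194, 0.65, -0.5, 0, 0, 0, 0.46], [0.194, 0.8, -0.5, 0, 0, 0, 0.46], [0.194, 0.8, -0.5, 0, 0, 0, 0.46]]}}

```text
t: 16.4
ee_pos: [0.4928, -0.0356, 0.2072]
tool_rot: [-0.006, 3.14, 0.0]
ft_force: [-0.5, -0.1, -0.4]
opening: 0.0624
grasp_force: 0.0
```

Run:
```python
from caps import *
s=env.read_state();print(s["ee_pos"],s["tool_rot"],s["opening"])
c=caps(.069,"w3")
print([proj(c,p).round(1) for p in([.4937,-.038,.069],[.489,.0465,.069])])
```

```text
[ 0.49276805 -0.03555853  0.20719811] [-6.38732579e-03  3.14025368e+00  1.91055400e-04] 0.06237623598910313
[312.7 132.4] [ 279  112   74   34 1706] [ 0.4256 -0.0063]
[248.9 164.7] [241 150  20  38 483] [ 0.4556 -0.0662]
[306.2 161.6] [ 274  151   70   31 1288] [ 0.4525 -0.0115]
[372.  199.6] [361 179  23  41 646] [0.4896 0.0547]
[150.  392.5] [ 125  359   44   61 1218] [ 0.7358 -0.1957]
[418.6 392.9] [ 393  359   63   61 2043] [0.7352 0.1357]
[array([278.3, 203.2]), array([363.7, 199. ])]
```

View pics/w3.png

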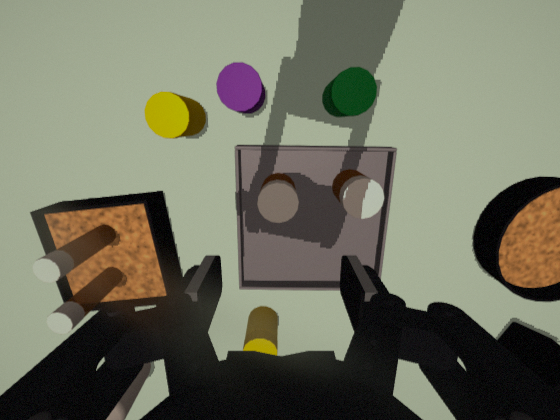

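Both slims stand in the square holder at (50,265) and (65,318). The jar caps are at (278,202) and (361,197).

{"fn": "drive_tool", "kwargs": {"deltas": [[0, 0, 0.15, 0, 0, 0, 0.46], [0, 0, 0.35, 0, 0, 0, 0.46], [0, 0, 0.4, 0, 0, 0, 0.46], [0, 0, 0.4, 0, 0, 0, 0.46], [0, 0, 0.4, 0, 0, 0, 0.46]]}}

```text
t: 17.08
ee_pos: [0.4948, -0.0386, 0.1085]
tool_rot: [0.001, 3.138, -0.002]
ft_force: [-0.4, -0.3, 1.0]
opening: 0.0625
grasp_force: 0.0
```

{"fn": "drive_tool", "kwargs": {"deltas": [[0.006, 0, 0.12, 0, 0, 0, 0.46], [0.006, 0, 0.24, 0, 0, 0, 0.46], [0.006, 0, 0.29, 0, 0, 0, 0.46], [0.006, 0, 0.29, 0, 0, 0, 0.46], [0.006, 0, 0.29, 0, 0, 0, 0.2], [0.006, 0, 0.29, 0, 0, 0, -0.1], [0.006, 0, 0.29, 0, 0, 0, -1], [0.006, 0, 0.29, 0, 0, 0, -1], [0.006, 0, 0.29, 0, 0, 0, -1]]}}

```text
t: 18.2
ee_pos: [0.4931, -0.0382, 0.0355]
tool_rot: [0.0, 3.138, -0.001]
ft_force: [0.3, -0.6, 4.9]
opening: 0.0404
grasp_force: 60.6
```

{"fn": "drive_tool", "kwargs": {"deltas": [[0, 0, -0.05, 0, 0, 0, -1], [0, 0, -0.2, 0, 0, 0, -1], [0, 0, -0.4, 0, 0, 0, -1], [-0.1, 0.1, -0.5, 0, 0, 0, -1], [-0.2, 0.3, -0.5, 0, 0, 0, -1], [-0.332, 0.5, -0.5, 0, 0, 0, -1], [-0.332, 0.7, -0.5, 0, 0, 0, -1], [-0.332, 0.9, -0.5, 0, 0, 0, -1], [-0.332, 1, -0.5, 0, 0, 0, -1], [-0.332, 1, -0.5, 0, 0, 0, -1]]}}

```text
t: 19.45
ee_pos: [0.5736, 0.214, 0.1588]
tool_rot: [0.005, -3.141, 0.0]
ft_force: [-0.8, 0.4, -1.2]
opening: 0.0403
grasp_force: 60.8
```

{"fn": "drive_tool", "kwargs": {"deltas": [[0, 0.15, 0, 0, 0, 0, -1], [0, 0.285, 0, 0, 0, 0, -1], [0, 0.285, 0.1, 0, 0, 0, -1], [0, 0.285, 0.2, 0, 0, 0, -1], [0, 0.285, 0.3, 0, 0, 0, -1], [0, 0.285, 0.37, 0, 0, 0, -1], [0, 0.285, 0.37, 0, 0, 0, -1], [0, 0.285, 0.37, 0, 0, 0, -1]]}}

```text
t: 20.45
ee_pos: [0.5752, 0.2834, 0.0674]
tool_rot: [0.001, 3.14, 0.001]
ft_force: [-0.4, 1.1, -0.6]
opening: 0.041
grasp_force: 60.9
```

{"fn": "drive_tool", "kwargs": {"deltas": [[0, 0, 0.008, 0, 0, 0, -1], [0, 0, 0.016, 0, 0, 0, -1], [0, 0, 0.024, 0, 0, 0, -1], [0, 0, 0.024, 0, 0, 0, -1]]}}

```text
t: 20.95
ee_pos: [0.5741, 0.2834, 0.0601]
tool_rot: [0.0, -3.141, 0.0]
ft_force: [0.3, 0.3, -1.0]
opening: 0.0406
grasp_force: 60.9
```

{"fn": "drive_tool", "kwargs": {"deltas": [[0, 0, 0.006, 0, 0, 0, -1], [0, 0, 0.011, 0, 0, 0, -1], [0, 0, 0.011, 0, 0, 0, -1]]}}

```text
t: 21.32
ee_pos: [0.5742, 0.2834, 0.0573]
tool_rot: [-0.0, -3.141, 0.0]
ft_force: [0.3, 0.9, -1.8]
opening: 0.0403
grasp_force: 60.9
```

{"fn": "drive_tool", "kwargs": {"deltas": [[0, 0, 0.005, 0, 0, 0, -1], [0, 0, 0.01, 0, 0, 0, -1], [0, 0, 0.01, 0, 0, 0, -1]]}}

```text
t: 21.7
ee_pos: [0.5744, 0.2835, 0.0551]
tool_rot: [0.0, 3.142, 0.0]
ft_force: [-0.1, -0.2, 1.0]
opening: 0.0402
grasp_force: 60.9
```

{"fn": "drive_tool", "kwargs": {"deltas": [[0, 0, 0.004, 0, 0, 0, -1], [0, 0, 0.004, 0, 0, 0, -1], [0, 0, 0.004, 0, 0, 0, -1]]}}

```text
t: 22.08
ee_pos: [0.5745, 0.2835, 0.0544]
tool_rot: [0.0, 3.141, 0.0]
ft_force: [-1.0, -1.5, 2.9]
opening: 0.0407
grasp_force: 61.1
```

{"fn": "drive_tool", "kwargs": {"deltas": [[0, 0, 0, 0, 0, 0, 0.41], [0, 0, 0, 0, 0, 0, 0.41], [0, 0, 0, 0, 0, 0, 0.41], [0, 0, 0, 0, 0, 0, 0.41], [0, 0, -0.04, 0, 0, 0, 0.41], [0, 0, -0.2, 0, 0, 0, 0.41], [0, 0, -0.45, 0, 0, 0, 0.41], [0.1, -0.2, -0.6, 0, 0, 0, 0.46], [0.348, -0.45, -0.6, 0, 0, 0, 0.46], [0.348, -0.7, -0.6, 0, 0, 0, 0.46], [0.348, -0.954, -0.6, 0, 0, 0, 0.46], [0.348, -0.954, -0.6, 0, 0, 0, 0.46]]}}

```text
t: 23.58
ee_pos: [0.487, 0.0423, 0.2052]
tool_rot: [0.004, 3.14, -0.001]
ft_force: [1.0, 0.7, -0.3]
opening: 0.0627
grasp_force: 0.0
```

Run:
```python
from caps import *
s=env.read_state();print(s["ee_pos"],s["tool_rot"],s["opening"])
c=caps(.069,"w4")
print([proj(c,p).round(1) for p in([.4875,.045,.069],[.5745,.2835,.089])])
for d in env.trace("wrist","wide_1"):print(d["conf"],np.array(d["position"])*[560,420])
```

```text
[0.4869883  0.04229242 0.20517209] [ 4.41868927e-03  3.13976248e+00 -1.35060687e-03] 0.06271615321828969
[306.5 138.8] [ 268  118   71   67 2406] [0.4259 0.0661]
[223.3 171. ] [ 181  156   71   42 1708] [ 0.4555 -0.0127]
[293.8 165.4] [268 157  51  23 876] [0.4503 0.0546]
[ 33.2 341.9] [   0  310   98   85 3709] [ 0.6521 -0.2435]
[142.4 392.9] [ 106  359   63   61 2031] [ 0.7278 -0.1281]
[418.6 392.9] [ 393  359   63   61 2045] [0.7284 0.2105]
[array([283.7, 203.2]), array([520.8, 291.3])]
0.95 [ 95.928 121.212]
0.76 [268.688  94.71 ]
0.63 [216.496 329.406]
0.6 [283.08  199.206]
0.6 [162.512  97.314]
0.58 [502.32  275.394]
```

View pics/w4.png

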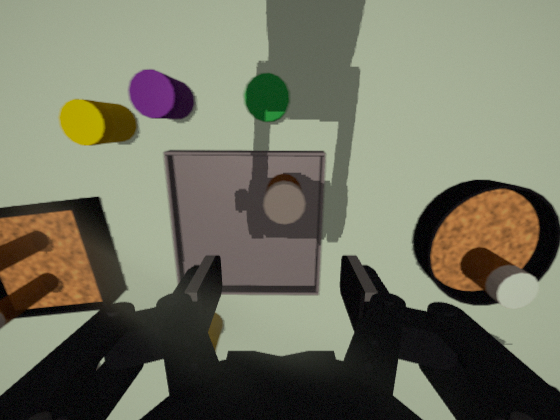

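The first jar stands in the round holder, cap at (512,286). The last jar's cap is at (284,202), matching (0.487, 0.045).

{"fn": "drive_tool", "kwargs": {"deltas": [[0, 0, 0.15, 0, 0, 0, 0.46], [0, 0, 0.35, 0, 0, 0, 0.46], [0, 0, 0.4, 0, 0, 0, 0.46], [0, 0, 0.4, 0, 0, 0, 0.46], [0, 0, 0.4, 0, 0, 0, 0.46]]}}

```text
t: 24.3
ee_pos: [0.4893, 0.0452, 0.1062]
tool_rot: [-0.001, 3.138, -0.0]
ft_force: [0.3, -0.9, -0.3]
opening: 0.0624
grasp_force: 0.0
```

{"fn": "drive_tool", "kwargs": {"deltas": [[0.006, 0, 0.12, 0, 0, 0, 0.46], [0.006, 0, 0.24, 0, 0, 0, 0.46], [0.006, 0, 0.282, 0, 0, 0, 0.46], [0.006, 0, 0.282, 0, 0, 0, 0.46], [0.006, 0, 0.282, 0, 0, 0, 0.2], [0.006, 0, 0.282, 0, 0, 0, -0.1], [0.006, 0, 0.282, 0, 0, 0, -1], [0.006, 0, 0.282, 0, 0, 0, -1], [0.006, 0, 0.282, 0, 0, 0, -1]]}}

```text
t: 25.42
ee_pos: [0.4875, 0.045, 0.0353]
tool_rot: [0.0, 3.139, -0.0]
ft_force: [-0.3, 0.2, 5.7]
opening: 0.0407
grasp_force: 60.0
```

{"fn": "drive_tool", "kwargs": {"deltas": [[0, 0, -0.05, 0, 0, 0, -1], [0, 0, -0.2, 0, 0, 0, -1], [0, 0, -0.4, 0, 0, 0, -1], [0, 0.1, -0.5, 0, 0, 0, -1], [-0.122, 0.3, -0.5, 0, 0, 0, -1], [-0.122, 0.5, -0.5, 0, 0, 0, -1], [-0.122, 0.7, -0.5, 0, 0, 0, -1], [-0.122, 0.9, -0.5, 0, 0, 0, -1], [-0.122, 0.954, -0.5, 0, 0, 0, -1], [-0.122, 0.954, -0.45, 0, 0, 0, -1], [-0.122, 0.954, -0.3, 0, 0, 0, -1], [-0.122, 0.954, -0.3, 0, 0, 0, -1]]}}

```text
t: 26.92
ee_pos: [0.5127, 0.2803, 0.1041]
tool_rot: [-0.003, -3.132, 0.007]
ft_force: [-0.9, 0.8, -1.3]
opening: 0.0406
grasp_force: 60.8
```

{"fn": "drive_tool", "kwargs": {"deltas": [[0, 0, 0.03, 0, 0, 0, -1], [0, 0, 0.08, 0, 0, 0, -1], [0, 0, 0.13, 0, 0, 0, -1], [0, 0, 0.18, 0, 0, 0, -1], [0, 0, 0.18, 0, 0, 0, -1], [0, 0, 0.18, 0, 0, 0, -1]]}}

```text
t: 27.68
ee_pos: [0.5165, 0.2836, 0.0636]
tool_rot: [0.0, 3.141, 0.0]
ft_force: [0.4, 0.8, -0.1]
opening: 0.0407
grasp_force: 60.8
```

{"fn": "drive_tool", "kwargs": {"deltas": [[0, 0, 0.012, 0, 0, 0, -1], [0, 0, 0.022, 0, 0, 0, -1], [0, 0, 0.026, 0, 0, 0, -1], [0, 0, 0.026, 0, 0, 0, -1]]}}

```text
t: 28.18
ee_pos: [0.5163, 0.2834, 0.057]
tool_rot: [-0.0, -3.141, 0.0]
ft_force: [0.3, 0.2, -1.4]
opening: 0.0403
grasp_force: 60.8
```

{"fn": "drive_tool", "kwargs": {"deltas": [[0, 0, 0.004, 0, 0, 0, -1], [0, 0, 0.007, 0, 0, 0, -1], [0, 0, 0.007, 0, 0, 0, -1]]}}

```text
t: 28.55
ee_pos: [0.5163, 0.2834, 0.0552]
tool_rot: [-0.0, -3.141, 0.0]
ft_force: [0.6, -0.4, -1.0]
opening: 0.0406
grasp_force: 60.8
```

{"fn": "drive_tool", "kwargs": {"deltas": [[0, 0, 0.004, 0, 0, 0, -1], [0, 0, 0.004, 0, 0, 0, -1], [0, 0, 0.004, 0, 0, 0, -1]]}}

```text
t: 28.92
ee_pos: [0.5165, 0.2835, 0.0546]
tool_rot: [0.0, 3.141, 0.0]
ft_force: [0.1, 0.2, 1.3]
opening: 0.0407
grasp_force: 60.9
```

{"fn": "drive_tool", "kwargs": {"deltas": [[0, 0, 0.003, 0, 0, 0, -1], [0, 0, 0.003, 0, 0, 0, -1], [0, 0, 0.003, 0, 0, 0, -1]]}}

```text
t: 29.3
ee_pos: [0.5165, 0.2835, 0.0539]
tool_rot: [0.0, 3.141, 0.0]
ft_force: [-0.9, -0.1, 3.4]
opening: 0.0404
grasp_force: 61.0
```

Contact is felt, so I'll release and retreat.

{"fn": "drive_tool", "kwargs": {"deltas": [[0, 0, 0, 0, 0, 0, 0.41], [0, 0, 0, 0, 0, 0, 0.41], [0, 0, 0, 0, 0, 0, 0.41], [0, 0, 0, 0, 0, 0, 0.41], [0, 0, -0.04, 0, 0, 0, 0.41], [0, 0, -0.2, 0, 0, 0, 0.41], [0, 0, -0.45, 0, 0, 0, 0.41], [0.1, -0.1, -0.6, 0, 0, 0, 0.41], [0.3, -0.3, -0.6, 0, 0, 0, 0.41], [0.4, -0.5, -0.6, 0, 0, 0, 0.41], [0.4, -0.6, -0.6, 0, 0, 0, 0.41], [0.4, -0.6, -0.6, 0, 0, 0, 0.41]]}}

```text
t: 30.8
ee_pos: [0.4163, 0.1323, 0.2044]
tool_rot: [0.005, 3.14, 0.0]
ft_force: [-0.0, -0.5, 0.7]
opening: 0.0599
grasp_force: 0.0
```

Run:
```python
from h import *
c=env.camera("scene");cv2.imwrite("pics/end.png",c["img"])
s=env.read_state();print(s["ee_pos"],s["ft_force"],s["t"])
```

```text
[0.41676752 0.13327895 0.20449713] [-0.52551891 -0.33109928  0.2910127 ] 30.85
```

View pics/end.png

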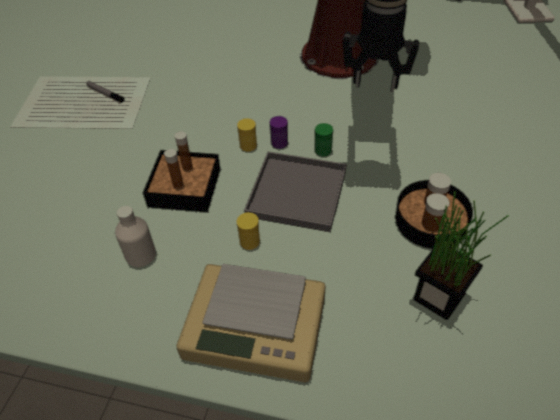

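The final view shows both slims upright in the square holder at (173,170) and (183,152), and both jars upright in the round holder at (438,190) and (436,212). The tray is empty, and the balance, grass pot, wash bottle and look-alikes have not moved.

```bash
python3 -c "
from plant import env
print(env.sign_off())"
```

```text
the job is handed in; nothing more can be done
None
```

The job is handed in: both slim vials stand in the square holder and both wide jars in the round one, each let go only once I felt it on the cork (the firmest press was about 8 N, on the first slim), in about 31 s.

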